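# Pack away the blue microscope's lenses

### The job

Pack the blue microscope's optics into the grey caddy: put each of the three blue-barrelled objectives into the well of the colour of its coloured cone (red, yellow or green) and the blue-collared eyepiece into the white well. Set each one down gently, never dropped, standing upright flat on the floor of its well. Leave the black objective and the black eyepiece, which belong to the other microscope, standing where they are.

Things in the scene. Friction and masses are not known exactly. Their poses are not given: they have to be found in the camera images.
- red_objective: Microscope objective with a BLUE barrel and a red cone, loose on the bench; belongs in the red well. Round, standing on its wide end: barrel 36 mm in diameter up to 36 mm, coloured cone narrowing up to 47 mm, then a 14 mm steel tip; 56 mm tall, about 90 g. Origin: centre of its underside, z up, yaw without meaning. Grip it from above on the barrel, about 28 mm above its foot.
- yellow_objective: Microscope objective with a BLUE barrel and a yellow cone, loose on the bench; belongs in the yellow well. Round, standing on its wide end: barrel 36 mm in diameter up to 36 mm, coloured cone narrowing up to 47 mm, then a 14 mm steel tip; 56 mm tall, about 90 g. Origin: centre of its underside, z up, yaw without meaning. Grip it from above on the barrel, about 28 mm above its foot.
- green_objective: Microscope objective with a BLUE barrel and a green cone, loose on the bench; belongs in the green well. Round, standing on its wide end: barrel 36 mm in diameter up to 36 mm, coloured cone narrowing up to 47 mm, then a 14 mm steel tip; 56 mm tall, about 90 g. Origin: centre of its underside, z up, yaw without meaning. Grip it from above on the barrel, about 28 mm above its foot.
- eyepiece: Microscope eyepiece with a BLUE collar, loose on the bench; belongs in the white well. Round: steel tube 30 mm in diameter up to 22 mm, collar 40 mm in diameter from 22 to 44 mm, black rubber eyecup up to 56 mm; about 110 g, standing on the tube. Origin: centre of its underside, z up, yaw without meaning. Grip it from above on the collar, about 34 mm above its foot.
- black_objective: Look-alike of the other microscope: objective with a BLACK barrel and a red cone, loose; to be left where it stands. Same shape and size as the blue ones (36 mm in diameter, 56 mm tall, origin at the centre of its underside).
- black_eyepiece: Look-alike of the other microscope: eyepiece with a BLACK collar, loose; to be left where it stands. Same shape and size as the blue one (40 mm in diameter, 56 mm tall, origin at the centre of its underside). All six optics stand at least 85 mm apart; flat clutter up to 13 mm high lies among them, taller things only behind the caddy and far to the sides.
- red_well: The red square well, fixed: 70 mm outside, 62 inside, walls 4 thick and 10 high, floor 4 thick. Origin: centre of its underside, 5 mm above the bench (inner floor 9 mm, wall tops 15 mm above the bench); x, y along its sides. The four wells stand in a row along their y, 82 mm apart, in any order, in the fixed grey caddy (98 x 345 mm, rim 12 mm high). Keep fingertips above the walls.
- yellow_well: The yellow square well, fixed: 70 mm outside, 62 inside, walls 4 thick and 10 high, floor 4 thick. Origin: centre of its underside, 5 mm above the bench (inner floor 9 mm, wall tops 15 mm above the bench); x, y along its sides. The four wells stand in a row along their y, 82 mm apart, in any order, in the fixed grey caddy (98 x 345 mm, rim 12 mm high). Keep fingertips above the walls.
- green_well: The green square well, fixed: 70 mm outside, 62 inside, walls 4 thick and 10 high, floor 4 thick. Origin: centre of its underside, 5 mm above the bench (inner floor 9 mm, wall tops 15 mm above the bench); x, y along its sides. The four wells stand in a row along their y, 82 mm apart, in any order, in the fixed grey caddy (98 x 345 mm, rim 12 mm high). Keep fingertips above the walls.
- white_well: The white square well, fixed: 70 mm outside, 62 inside, walls 4 thick and 10 high, floor 4 thick. Origin: centre of its underside, 5 mm above the bench (inner floor 9 mm, wall tops 15 mm above the bench); x, y along its sides. The four wells stand in a row along their y, 82 mm apart, in any order, in the fixed grey caddy (98 x 345 mm, rim 12 mm high). Keep fingertips above the walls.
Not all that is in view belongs to the job. What is shaped like the yellow_objective but pink is not meant.

How it is judged:
By the outcome, as a careful person would: the job done as asked, in the order asked, and still so for the second after the job is handed in, with the robot touching nothing.
It also fails if it takes over 109 s, if anything falls off the work surface, if the arm or the gripper's body presses on something with over 40 N, if the wrist force passes 120 N, or if a joint passes its speed limit or range.

### The arm

A 6-joint arm with a two-finger parallel gripper is mounted at the origin on the work surface. World frame = base frame: x ahead of the robot, y to its left, z up, the work surface at z = 0. Lengths are in mm, angles in rad, forces in N, time in s.
With the tool pointing down it reaches from about 275 to 825 mm from the base axis. Payload 5.2 kg.
Tool frame: the origin (TCP) lies at the very end of the fingers, on their centre line; the grasp point (between the pads) lies 19 mm behind it; z points along the fingers, y is the line along which they close (so a half turn about z gives the same grasp; the last joint's range is limited). The gripper opens to 93 mm and grips with 3 to 60 N. Pads are 15 mm wide; open, the fingers measure 128 mm over their backs; the gripper's body (75 mm by 188 mm) begins 65 mm behind the grasp point.
Start: joints at [0.971, 0.259, 1.535, -0, 1.348, -0.203], TCP at [212.537, 507.28, 218.653] pointing down, gripper open.
Joint ranges: [-3.14, 3.14], [-0.91, 2.08], [0.19, 2.58], [-1.22, 4.36], [0.22, 2.71], [-3.12, 3.12]. Speed limits (rad/s): [2.57, 2.57, 3.14, 3.14, 3.14, 3.14].

### API

Orientations are given as [roll, pitch, yaw] about the fixed x, y, z axes, in that order (R = Rz(yaw) Ry(pitch) Rx(roll)).
In Python, from bench import robot gives the robot as it stands. The module is installed in compiled form; this text tells all that it offers. Calls block until the motion is done:
- robot.move_ptp(position, orientation): joint-space move of the TCP to a pose.
- robot.move_linear(position, ori=None, speed=150, f_stop=None): straight line of the TCP; ori=None keeps the orientation; speed is the mean speed in mm/s. With f_stop (N) it stops when the force on the tool has changed by that much, and returns True; else False.
- robot.move_j(angles): joint-space move.
- robot.move_gripper(opening): opening from 0.0 (shut) to 1.0 (fully open); the grip force is fixed at half the most; returns when the fingers have stopped.
- robot.sleep(seconds).
- robot.inverse_kinematics(position, orientation): joint angles nearest the present ones, or None.
- robot.get_image(name): name is "scene" or "top" or "wrist"; returns a dict with "img" (480x640x3 uint8, blue, green, red), "fovy" (degrees; the focal length in pixels is half the picture's height over the tangent of half this angle, whatever the lens; pixels are square), "cx", "cy" (the principal point, pixels), "eye" and "orientation" of the camera in the world. Camera axes: x right, y down, z forward; pixel columns grow to the right and rows downward; lengths in mm; the calibration is good to about 2 mm. The wrist camera is an equidistant fisheye: a pixel r from the principal point sees the ray r / f radians off the axis. A picture is of the moment at which its call begins. There is no depth.
A pose or a line that the arm cannot do raises robot.MotionError and nothing moves.
- robot.hand_in(): hands the job in; it is judged then, once.
Readings, each from a call of its own:
- robot.current_t(): time.
- robot.current_qpos(): joint angles.
- robot.current_joint_vel(): joint speeds.
- robot.current_joint_efforts(): joint torques, N m.
- robot.current_tcp_pos(): TCP position.
- robot.current_eef_rot(): TCP orientation.
- robot.current_contact_force(): force on the tool from outside, world axes, zero at the start.
- robot.current_ft_torque(): the same for the moment, N m.
- robot.current_gripper_width(): opening from 0.0 (shut) to 1.0 (fully open).
- robot.current_finger_force(): force on a finger pad.
Only numpy, scipy, OpenCV 4.12 (cv2) and the standard library are available. Lean on these libraries where they do the work, as an engineer would, in place of code of your own. Each camera call takes 0.05 s, during which the arm holds its last target. There are 200 camera calls.

## Working session

There is one attempt and no reset: what is moved stays moved. The work goes in short steps, each a Python script; the robot and the scene stay as the last script left them, time stands still between calls to the robot, and variables do not carry over. Pictures are saved under pics/ and viewed, at most 14 in all, crops included, and the job is handed in when it is done.

```bash
mkdir -p pics
python3 - <<'E'
from bench import robot
import cv2
for n in("scene","top"):
    d=robot.get_image(n); cv2.imwrite(f"pics/{n}0.png",d["img"]); print(n,{k:v for k,v in d.items() if k!="img"})
print(robot.current_t(),robot.current_eef_rot())
E
```

```text
scene {'fovy': 48.359461737167685, 'cx': 318.4104198854473, 'cy': 240.7385499440626, 'eye': array([1207.42210379,  -54.94260278,  765.88231609]), 'orientation': array([-2.3934159 ,  0.0110434 ,  1.47466851])}
top {'fovy': 46.993369590820755, 'cx': 314.51276861193577, 'cy': 230.9079194034655, 'eye': array([ 336.2111388 ,   -9.86756034, 1150.05886237]), 'orientation': array([-2.97357278,  0.00638038, -1.55013615])}
0.1 [-3.13994666e+00 -3.15943389e-04  2.74479398e+00]
```

View pics/scene0.png

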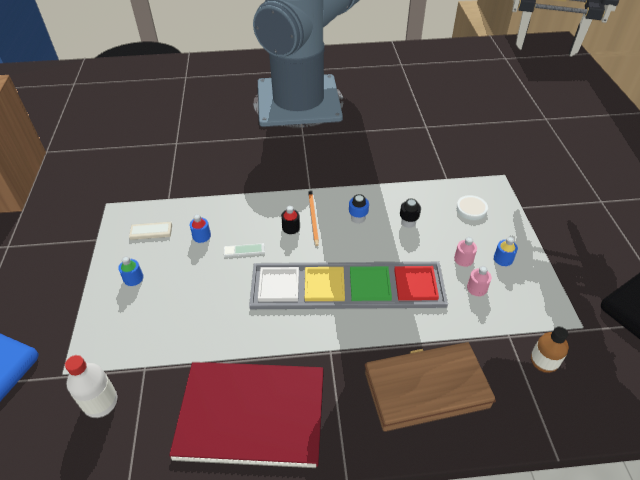

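View pics/top0.png

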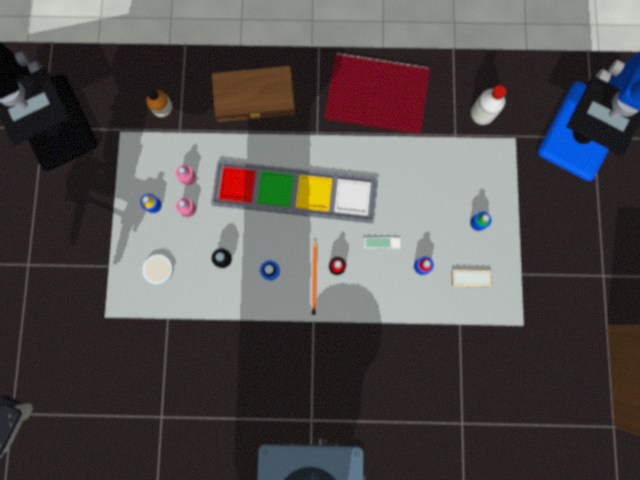

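The scene view shows the blue optics at green (131,271), red (200,229), yellow (506,252) and eyepiece (359,206). Black look-alikes are at (290,221) and (410,212), with two pink ones near yellow. In the top view the wells, left to right, are red (237,185), green (276,189), yellow (314,193) and white (353,197). I'll enlarge the crops next.

Run:
```python
import cv2,numpy as np
def tiles(f,cs,w,o):
    im=cv2.imread(f); T=[]
    for x,y in cs:
        t=cv2.resize(im[y-w:y+w,x-w:x+w],(260,260),interpolation=cv2.INTER_CUBIC)
        for k in range(0,2*w,10):
            p=int(k*260/(2*w)); cv2.line(t,(p,0),(p,6),(0,0,255),1); cv2.line(t,(0,p),(6,p),(0,0,255),1)
        cv2.putText(t,f"{x-w},{y-w}",(10,20),0,.45,(0,0,255),1); T.append(t)
    n=len(T)//2
    cv2.imwrite(o,np.vstack([np.hstack(T[:n]),np.hstack(T[n:])]))
tiles("pics/scene0.png",[(130,271),(200,229),(359,206),(506,252)],20,"pics/sc.png")
tiles("pics/top0.png",[(481,221),(425,265),(270,270),(150,203)],20,"pics/tc.png")
im=cv2.imread("pics/top0.png")[150:230,205:385]; cv2.imwrite("pics/cad.png",cv2.resize(im,None,fx=4.4,fy=4.4,interpolation=cv2.INTER_CUBIC))
```

```text
(no output)
```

View pics/sc.png

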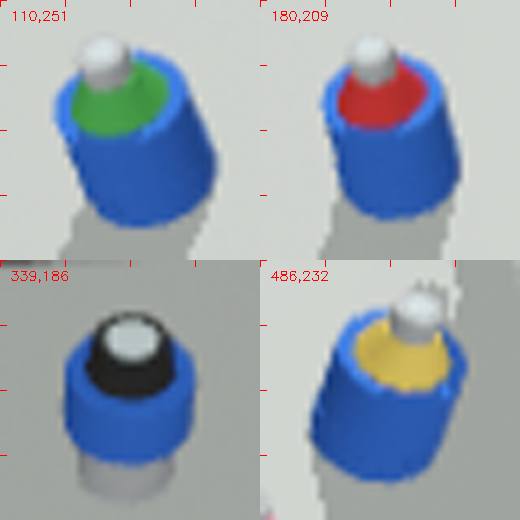

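View pics/tc.png

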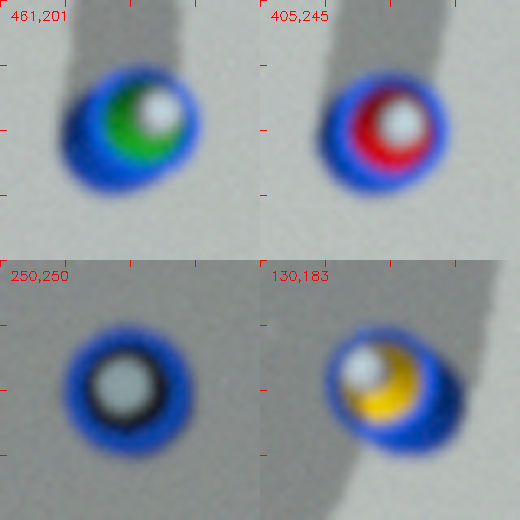

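View pics/cad.png

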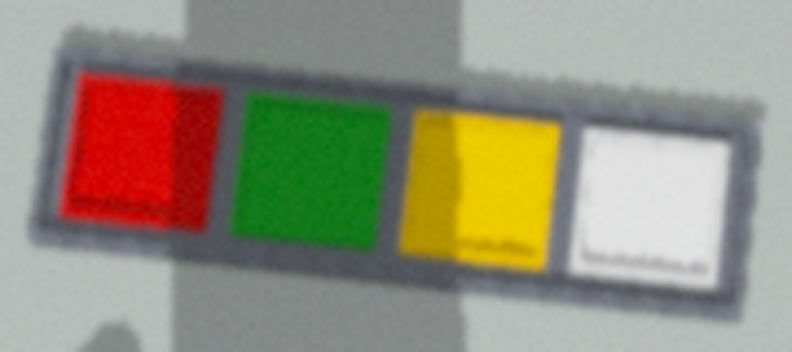

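Crop readings, in full-image pixels:

| Item | Top view | Scene view |
|---|---|---|
| Green tip | (485.6,217.9) | (126.2,258.7) |
| Red tip | (427,263.8) | (197.5,216.4) |
| Eyepiece top | (268.8,269.2) | (359.3,198.3) |
| Yellow tip | (146.5,199.5) | (510.6,238.5) |
| Red well | (237.3,184.8) | – |
| Green well | (275.8,189.1) | – |
| Yellow well | (314.2,193) | – |
| White well | (352.7,197) | – |

```bash
cat > loc.py <<'E'
import numpy as np
from scipy.spatial.transform import Rotation as Ro
def loc(d,u,v,z):
    f=240/np.tan(np.radians(d["fovy"])/2)
    r=Ro.from_euler("xyz",d["orientation"]).apply([(u-d["cx"])/f,(v-d["cy"])/f,1])
    return (d["eye"]+r*(z-d["eye"][2])/r[2])[:2]
E
python3 - <<'E'
from loc import *; from bench import robot
t=robot.get_image("top");s=robot.get_image("scene")
h=.42
P=dict(green=[(485.6,217.9),(126.2,258.7),(482.8,220.1)],red=[(427,263.8),(197.5,216.4),(425,265)],eye=[(268.8,269.2),(359.3,198.3),(269.8,270.2)],yellow=[(146.5,199.5),(510.6,238.5),(149.1,202.1)])
for n,(a,b,c) in P.items(): print(n,loc(t,a[0]-h,a[1]-h,56).round(1),loc(s,b[0]-h,b[1]-h,56).round(1),loc(t,c[0]-h,c[1]-h,44 if n=="eye" else 36).round(1))
W=[loc(t,u-.4,v-.4,15) for u,v in[(237.3,184.8),(275.8,189.1),(314.2,193),(352.7,197)]]
print(np.round(W,1))
for n,u,v in[("rw",416,282),("gw",371,283.5),("yw",325,284),("ww",279,284)]: print(n,loc(s,u,v,15).round(1))
for n,u,v in[("pink",186,170),("pink",186,204)]: print(n,loc(t,u,v,50).round(1))
E
```

```text
green [ 555.8 -342.2] [ 556.7 -342.2] [ 555.1 -342.4]
red [ 460.5 -223.1] [ 462.4 -222.6] [ 460.3 -223. ]
eye [443.5  91.1] [445.4  90.2] [442.7  90.1]
yellow [580.5 344.8] [581.1 346.4] [579.6 345.5]
[[625.2 167.7]
 [617.4  85.9]
 [610.5   4.5]
 [603.4 -76.7]]
rw [631.3 167.2]
gw [626.3  86.9]
yw [618.8   5.3]
ww [610.2 -76.4]
pink [644.8 268.7]
pink [573.2 264.4]
```

Both views agree to about 2 mm. I'll run the first pick and place, the red one, and check it.

```bash
cat > pp.py <<'E'
import numpy as np
from bench import robot
OBJ=dict(green=(556,-342.3),red=(461.2,-223),eye=(444,90.3),yellow=(580.5,345.5))
WELL=dict(red=(627,167.7),green=(619.6,86.2),yellow=(612.5,4.8),eye=(605.4,-76.6))
Y=np.pi/2
def up(p,z,yaw): robot.move_ptp([*p,z],[np.pi,0,yaw])
def pick(n):
    p=OBJ[n]; g=34-19 if n=="eye" else 28.5-19
    robot.move_gripper(.75); up(p,120,Y)
    robot.move_linear([*p,60],speed=150)
    if robot.move_linear([*p,g],speed=60,f_stop=8): print("early contact",robot.current_tcp_pos())
    robot.move_gripper(0)
    print(n,"width",robot.current_gripper_width()*93,"F",robot.current_finger_force(),robot.current_tcp_pos())
    robot.move_linear([*p,130],speed=120)
    return g
def place(n,g):
    w=WELL[n]; up(w,130,Y-.088)
    robot.move_linear([*w,g+9+12],speed=120)
    s=robot.move_linear([*w,g+9-1.5],speed=12,f_stop=3)
    print("stop",s,robot.current_tcp_pos()[2]-g,robot.current_contact_force())
def release(n):
    w=WELL[n]; robot.move_gripper(.65)
    robot.move_linear([*w,130],speed=120); print("t",robot.current_t())
E
python3 - <<'E'
from pp import *; import cv2
g=pick("red"); place("red",g)
cv2.imwrite("pics/r1.png",robot.get_image("scene")["img"][150:330,60:560])
release("red")
cv2.imwrite("pics/r2.png",robot.get_image("wrist")["img"])
E
```

```text
red width 34.68407712497804 F 30.000187754631042 [ 461.2726525  -223.04973195    9.61773074]
stop True 9.12797993167494 [0.26302001 0.0256641  4.31226174]
t 12.1167
```

View pics/r2.png

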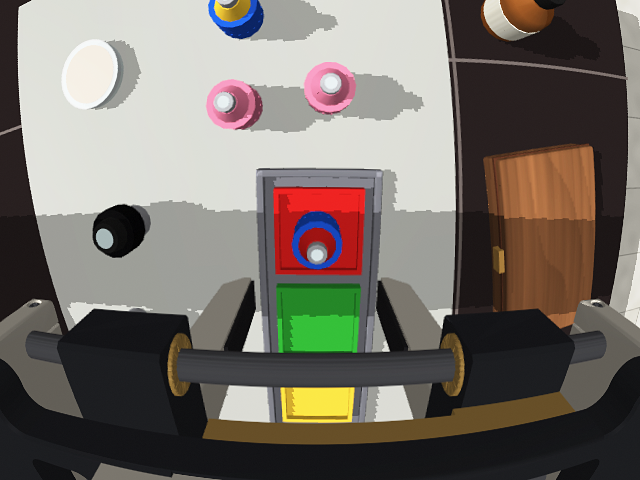

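The red objective stands upright in the red well at (318,238), and contact came at the expected floor height. I'll do the other three the same way.

Run:
```python
from pp import *; import cv2
for n in("green","yellow","eye"):
    g=pick(n)
    if robot.current_gripper_width()*93<30: print("MISS",n); break
    place(n,g); release(n)
up((380,-250),300,Y)
a=robot.get_image("scene")["img"]; b=robot.get_image("top")["img"]
cv2.imwrite("pics/s9.png",cv2.resize(a[170:330,90:550],(800,278)))
cv2.imwrite("pics/t9.png",cv2.resize(b[130:330,100:530],(800,372)))
```

```text
green width 34.721024674035924 F 30.000271797180176 [ 556.11314065 -342.35639222    9.63317261]
stop True 9.089151279879886 [-0.57388935  0.19631641  4.67981731]
t 23.0083
yellow width 34.627934081135336 F 30.000151991844177 [580.69386592 345.54478776   9.66939946]
stop True 9.113937773540481 [-0.76052196  0.87602824  5.16157737]
t 32.7
eye width 39.486331904979004 F 30.000261068344116 [444.2264144   90.27740769  15.1714625 ]
stop True 9.211877747515874 [0.2719419  1.07050386 5.09952346]
t 41.4417
```

View pics/s9.png

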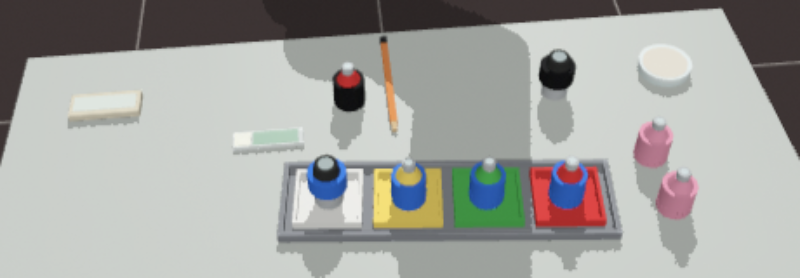

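View pics/t9.png

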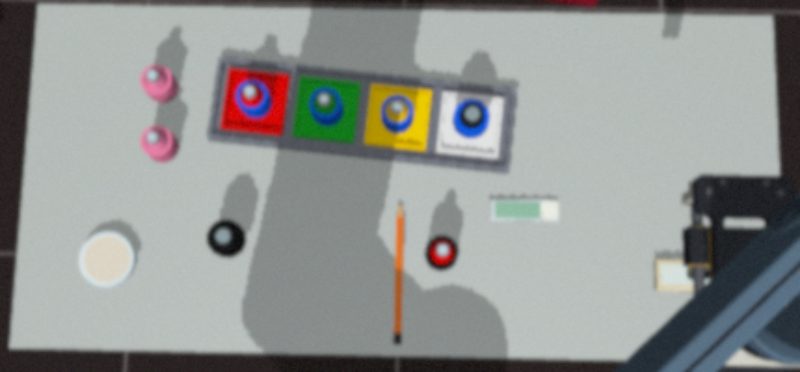

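All four stand upright in their matching wells: red (567,182), green (487,182), yellow (408,182) and eyepiece (327,178) in the scene crop. The black and pink ones haven't moved.

```bash
python3 -c "
from bench import robot
print(robot.hand_in())"
```

```text
the job is handed in; nothing more can be done
None
```

The job is done and handed in at about 43 s of robot time: all three blue objectives and the blue eyepiece stand upright in their matching wells, and the black look-alikes stand where they were.

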